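# Lock the filter cartridge into the bench air filter

## Robot

A 6-joint arm with a two-finger parallel gripper is mounted at the origin on the work surface. World frame = base frame: x ahead of the robot, y to its left, z up, the work surface at z = 0. Lengths are in mm, angles in rad, forces in N, time in s.
With the tool pointing down it reaches from about 350 to 975 mm from the base axis. Payload 17.4 kg.
Tool frame: the origin (TCP) lies at the very end of the fingers, on their centre line; the grasp point (between the pads) lies 19 mm behind it; z points along the fingers, y is the line along which they close (so a half turn about z gives the same grasp; the last joint's range is limited). The gripper opens to 85 mm and grips with 20 to 120 N. Pads are 22 mm wide; open, the fingers measure 114 mm over their backs; the gripper's body (76 mm by 85 mm) begins 54 mm behind the grasp point. The pads swing forward as they close: fully open they stand 13 mm farther back than shut.
Start: joints at [-1.242, 0.116, 1.442, -0, 1.584, -0.038], TCP at [242.066, -630.108, 231.303] pointing down, gripper open.
Joint ranges: [-2.83, 2.83], [-0.83, 2.19], [0.07, 2.5], [-1.14, 4.28], [0.01, 3], [-2.97, 2.97]. Speed limits (rad/s): [1.89, 1.89, 2.22, 3.14, 3.14, 3.14].

## Interface

Orientations are given as [roll, pitch, yaw] about the fixed x, y, z axes, in that order (R = Rz(yaw) Ry(pitch) Rx(roll)).
In Python, from cell import * gives the robot as it stands.
- The arm moves only by the shell command python3 -m jog 'ROWS' [FORCE]. ROWS is a JSON object of lists of equal length, an entry for each row: "rotation": the turn, a rotation vector about the world's x, y, z in degrees, a list of three; "linear": the shift along the world's x, y, z in m, a list of three; "claw": the finger opening in m, from 0 to 0.0854. In form: {"rotation": [[wx, wy, wz], ...], "linear": [[tx, ty, tz], ...], "claw": [claw, ...]}. A call has 1 to 20 rows; each row shifts and turns the commanded pose from where the row before left it; what a row does not reach is not made up. A row lasts 1/10 s, in which the tool goes at most 50 mm and 8.59 degrees, less where a joint would pass 70% of its speed; a pose out of reach is approached as far as the arm can. A call with a gripper value outside its range is refused whole. The fingers move at their own pace and stop on an object; FORCE is the grip in N (left out, the last holds). Time passes only in rows, so rows that do not move let the fingers close. It gives the time, the measured TCP pose, the force, the opening and the grip force at its end, in the units of the state.
- get_obs(): the state, without advancing time (a new reading comes with each control period).
- capture(name): name is "scene" or "top"; returns (picture, depth): 384x512x3 uint8, red, green, blue; 384x512 float32, mm along the optical axis (not along the pixel's ray), 0 where there is no reading.
- camera_params(name): a dict with "K" (3x3 intrinsics, pixels), "extrinsics" (4x4, takes a point from world to camera coordinates). Camera axes: x right, y down, z forward; pixel columns grow to the right and rows downward; lengths in mm; the calibration is good to about 2 mm. A picture is of the moment at which its call begins. camera_params takes no time and is no camera call.
- close_job(): hands the job in; it is judged then, once.
The state is a dict: "t": time; "joint_positions": joint angles; "joint_vel": joint speeds; "effort": joint torques, N m; "tool_pos": TCP position; "eef_rot": TCP orientation; "contact_force": force on the tool from outside, world axes, zero at the start; "wrist_torque": the same for the moment, N m; "grip_width": opening from 0.0 (shut) to 1.0 (fully open); "grip_force": force on a finger pad.
Only numpy, scipy, OpenCV 4.12 (cv2) and the standard library are available. Lean on these libraries where they do the work, as an engineer would, in place of code of your own. Each camera call takes 0.05 s, during which the arm holds its last target. There are 200 camera calls.

## Task

Fit the filter cartridge from the black tray into the round bayonet collar of the bench air filter: feel for the entry slots, push it in gently against the spring and twist it clockwise, seen from above, about a quarter turn until it springs up into its locked seat, then let go and leave it there. Do not force it: push with no more than about 25 N and do not wrench it when it meets an edge or the stop. Leave the things lying around where they are.

Things in the scene. Friction and masses are not known exactly. Their poses are not given: they have to be found in the camera images.
- cartridge: Grey plastic filter cartridge standing loose and upright in the tray, 66 mm high, 0.1 to 0.2 kg. Round body 40 mm across and 36 mm high, its lowest 5 mm tapering to 32 mm across, with a grip bar on top and two opposite lugs low down. Half a turn about its axis makes no difference. Origin: centre of the underside; z up along its axis; x along the bar and the line of the lugs.
- grip (a point): Middle of the cartridge's flat-sided grip bar, 51 mm above the underside. The bar is 40 mm long (cartridge x), 14 mm thick (y) and 30 mm high (36 to 66 mm above the underside).
- lug (a point): Middle of one of the two lugs, which stick out along the cartridge's +x and -x: out to 26 mm from the axis, 9 mm wide, 6 to 12 mm above the underside.
- housing: The air filter: fixed grey box 150 x 150 x 45 mm, with a round aluminium collar, 72 mm across and 26 mm high, in the middle of its top. Origin: centre of its underside, x and y along its sides. The collar does not sit square in it: it is turned about the vertical by up to 0.7 rad either way, differently each time, and this is not measured.
- socket (a point): Centre of the collar's rim, 71 mm above the bench, axes as the housing. Bore 42.6 mm. Two opposite entry slots (gaps in the bore's edge, 32 degrees wide; lugs fit with 3 degrees to spare each way) lie along x, give or take the collar's 0.7 rad: seek them by light presses and turns, or by eye. Lugs standing on the rim outside the slots hold the underside 6 mm below this point.
- bottom (a point): 25 mm below the rim: where the cartridge's underside comes to a hard stop. A sprung plate meets the underside 8 mm below the rim with 4 N, then 0.5 N more per mm (13 N at the bottom, then rigid). 22 mm or deeper, the lugs are under the lips and the cartridge turns clockwise seen from above, 80 to 86 degrees, to a hard stop; it cannot turn the other way.
- seat (a point): 18 mm below the rim: where the underside's centre rests when locked. At the end of the turn there is a pocket over each lug, 4 mm high; the spring (9 N) lifts the lugs into them when the push is eased. Short of the pockets it stays 22 mm deep, not locked; without a turn the spring pushes it out to 8 mm. Turning takes under 0.2 N m; do not twist with over 0.5 N m.
- tray: Fixed black tray the cartridge stands in, 120 x 120 mm, walls 14 mm high and 4 mm thick, floor 4 mm thick. Origin: centre of its underside.
- spool: Bystander: filament spool lying flat, 160 mm across, 50 mm high. Origin: centre of its underside.
- jar: Bystander: small glass jar, 44 mm across, 60 mm high. Origin: centre of its underside.
- screwdriver: Bystander: screwdriver lying on the bench along its own x.
- bracket: Bystander: printed white angle bracket, 60 x 40 mm, about 51 mm high. Origin: centre of its underside.
Mind the look-alikes: they are no part of the job. Several things have the shape of the tray; the one meant has the colours described above. What is shaped like the cartridge but blue is not meant.

How it is judged:
By the outcome, as a careful person would: the job done as asked, in the order asked, and still so for the second after the job is handed in, with the robot touching nothing.
It also fails if it takes over 72 s, if anything falls off the work surface, if the arm or the gripper's body presses on something with over 40 N, if the wrist force passes 120 N, or if a joint passes its speed limit or range.

## Working session

There is one attempt and no reset: what is moved stays moved. The work goes in short steps, Python scripts to look and compute and a shell command to move; the robot and the scene stay as the last step left them, time stands still between calls to the robot, and variables do not carry over. Pictures are saved under pics/ and viewed, at most 10 in all, crops included, and the job is handed in when it is done.

```bash
mkdir -p pics; ls
cat > h.py <<'E'
from cell import *
import numpy as np, cv2
def snap(n,f):
    im,d=capture(n); cv2.imwrite(f'pics/{f}.png',cv2.cvtColor(im,cv2.COLOR_RGB2BGR)); np.save(f'pics/{f}.npy',d); return im,d
def world(n,d):
    P=camera_params(n);K=np.array(P["K"]);E=np.linalg.inv(np.array(P["extrinsics"]))
    v,u=np.mgrid[:d.shape[0],:d.shape[1]]
    c=np.stack([(u-K[0,2])/K[0,0]*d,(v-K[1,2])/K[1,1]*d,d,np.ones_like(d)],-1)
    return (c@E.T)[...,:3]
E
python3 - <<'E'
from h import *
a,_=snap("scene","s0");b,_=snap("top","t0")
print(get_obs());print(camera_params("top"))
E
```

```text
pics
{'t': 0.1, 'joint_positions': array([-1.24179005e+00,  1.16388877e-01,  1.44219984e+00,  2.54420536e-05,
        1.58400827e+00, -3.77918039e-02]), 'joint_vel': array([ 0.0022088 , -0.00158278, -0.0029403 , -0.00202031,  0.00015881,
        0.00025028]), 'effort': array([ 2.22178540e-03, -7.33664131e+01, -6.33790612e+01, -1.43197722e-04,
        5.23449547e-03,  1.10069624e-05]), 'tool_pos': array([ 242.02029074, -629.92928311,  230.66828165]), 'eef_rot': array([-3.14058999e+00, -6.33687370e-05,  3.66798372e-01]), 'contact_force': array([-0.29807087, -0.41435321,  0.43772353]), 'wrist_torque': array([-0.02640875, -0.0067735 , -0.02365537]), 'grip_force': 0.0, 'grip_width': 1.0024895997822514}
{'K': array([[353.91136433,   0.        , 260.16521736],
       [  0.        , 353.91136433, 195.92419809],
       [  0.        ,   0.        ,   1.        ]]), 'extrinsics': array([[ 3.90397641e-03, -9.99729639e-01, -2.29217621e-02,
        -6.34428230e+00],
       [-9.93617212e-01, -1.29390207e-03, -1.12796996e-01,
         5.40308931e+02],
       [ 1.12736842e-01,  2.32158141e-02, -9.93353628e-01,
         8.15084908e+02],
       [ 0.00000000e+00,  0.00000000e+00,  0.00000000e+00,
         1.00000000e+00]])}
```

View pics/t0.png

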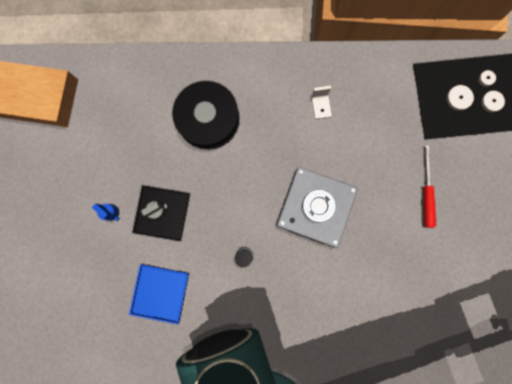

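View pics/s0.png

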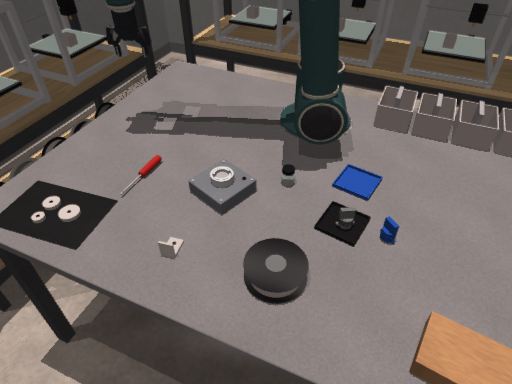

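Candidates in the top view are the grey cartridge in the black tray (153,209), the blue look-alike (107,212) and the empty blue tray (160,293). The black mat with discs (465,95) is not a tray. I choose grey (153,209). The collar is at (319,206), and its slots show as dark notches. Next is a close crop of both.

Run:
```python
from h import *
im=cv2.imread('pics/t0.png')
a=cv2.resize(im[184:240,126:196],None,fx=5.7,fy=5.7,interpolation=cv2.INTER_CUBIC)
b=cv2.resize(im[178:234,284:354],None,fx=5.7,fy=5.7,interpolation=cv2.INTER_CUBIC)
cv2.imwrite('pics/c0.png',np.hstack([a,b]))
d=np.load('pics/t0.npy');W=world("top",d)
def st(m,n):
    p=W[m]; r=cv2.minAreaRect(p[:,:2].astype(np.float32)); print(n,len(p),p.mean(0).round(1),np.round(r[0],1),np.round(r[1],1),round(r[2],1))
v,u=np.mgrid[:384,:512]
box=lambda a,b,c,e:(u>a)&(u<b)&(v>c)&(v<e)
Z=W[...,2]
A=box(130,192,182,242);
for lo,hi in((58,75),(50,80),(30,48),(8,22)): st(A&(Z>lo)&(Z<hi),('cart',lo,hi))
B=box(270,365,160,255)
for lo,hi in((62,80),(66,80),(38,50)): st(B&(Z>lo)&(Z<hi),('house',lo,hi))
np.set_printoptions(linewidth=200)
print(Z[198:222,138:172:2].round(0).astype(int))
```

```text
('cart', 58, 75) 131 [507.2 244.6  69.7] [507.4 246. ] [14.7 40.7] 30.0
('cart', 50, 80) 151 [507.  243.9  67.8] [507.4 246. ] [14.7 40.7] 30.0
('cart', 30, 48) 120 [503.8 240.5  40.7] [507.8 243.2] [38.7 35.5] 14.2
('cart', 8, 22) 468 [501.1 237.   13.7] [502.4 238.3] [121.  119.8] 80.6
('house', 62, 80) 687 [ 515.3 -138.9   69.8] [ 515.2 -138.6] [70.8 70.2] 33.6
('house', 66, 80) 502 [ 515.2 -138.6   71.9] [ 514.5 -139.8] [70.1 70.2] 89.8
('house', 38, 50) 3349 [ 513.8 -138.5   46.2] [ 514.7 -139.1] [150.  151.6] 70.0
[[  0  12   6   6   5   3   7   5   6   6   5   5   7   5   6   6   6]
 [  1  14   7   5   5   6   6   2   7   7   2   4   7   2   5   4   8]
 [  0  11   5   3   6   3   6   7   4   6   6   5   5   4   6   6   7]
 [  0  13   4   7   5   7   5   4  40  42   4   5   4   6   6   8   4]
 [ 15   9   7   5   7   6  42  39  41  73  57  23   4   5   5   6   6]
 [ 15   9   7   4   3   5  43  40  72  69  61  43  14   7  18   4   6]
 [ 16   7   5   7   2  40  42  71  70  71  69  50  29  16  16   6   5]
 [ 17   5   5   2   6  41  70  72  72  71  70  53  37  16  19   4   5]
 [ 16 
[... 430 characters left out ...]
 68  72  72  70  65  56  43  43  39  41  38  25   6   3   7]
 [ 10   5   4  72  71  65  57  46  42  42  40  41  35  17   4   7   4]
 [  9   4   5  70  66  56  47  41  43  41  43  44  29  15   8   6   8]
 [  7   8   6   6  57  46  42  44  41  39  43  39  21  12   3   6   7]
 [  5   3   3   7   6   6  43  42  41  39  43  31  15   4   2   5   4]
 [  7   4   5   5   3   3   4  41  40  39  34  21   6   6   8   4   4]
 [  5   7   4   6   5   8   7   7   3   5  10   6   6   4   6   4   4]
 [  4   7   3   3   4   4   5   6   7   5   7   7   6   5   6   3   6]
 [  6   5   3   7   5   6   7   3   5   5   4   6   3   6   7   4   5]
 [  2   3   6   6   4   5   5   3   4   4   6   7   7   5   6   7   6]]
```

View pics/c0.png

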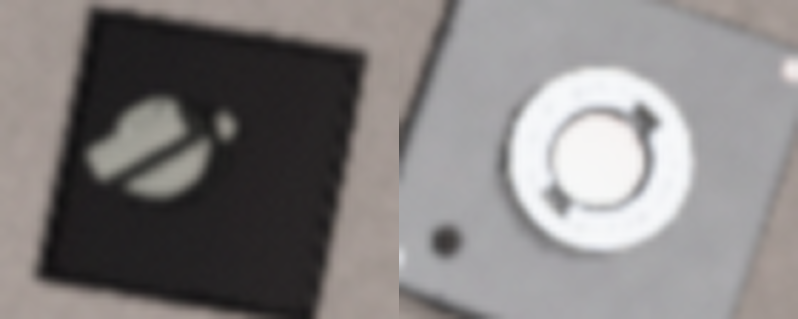

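The left crop shows the grey cartridge in the black tray, with the bar from lower left to upper right and a lug at (228,125), so the choice is confirmed. The right crop shows the collar with slots at about (647,118) and (557,200). The bar lies at about 120° and the slots at about -48°, which is the same as 132°.

```bash
python3 - <<'E'
from h import *
P=camera_params("top");K=P["K"];E=np.linalg.inv(P["extrinsics"])
def pl(u,v,z):
    d=E[:3,:3]@np.linalg.inv(K)@[u,v,1];c=E[:3,3];return c+d*(z-c[2])/d[2]
for z in(71,66):
    a=pl(327.5,198.7,z);b=pl(311.7,213.1,z);print(z,a,b,(a+b)/2,np.degrees(np.arctan2(*(a-b)[1::-1])))
# bar orientation from depth-top
d=np.load('pics/t0.npy');W=world("top",d);m=np.zeros(d.shape,bool);m[184:240,126:196]=1
p=W[m&(W[...,2]>65)&(W[...,2]<80)][:,:2];w,V=np.linalg.eigh(np.cov(p.T));print(p.mean(0),np.degrees(np.arctan2(V[1,1],V[0,1])),np.sqrt(w*12))
E
python3 -m jog '{"rotation":[[0,0,5.2],[0,0,5.2],[0,0,5.2],[0,0,5.2],[0,0,5.2],[0,0,5.2],[0,0,5.2],[0,0,5.2],[0,0,5.2],[0,0,5.2],[0,0,5.2],[0,0,5.2],[0,0,5.2],[0,0,5.2],[0,0,5.2],[0,0,5.2],[0,0,5.2],[0,0,5.2],[0,0,5.2]],"linear":[[0.014,0.046,0],[0.014,0.046,0],[0.014,0.046,0],[0.014,0.046,0],[0.014,0.046,0],[0.014,0.046,0],[0.014,0.046,0],[0.014,0.046,0],[0.014,0.046,0],[0.014,0.046,0],[0.014,0.046,0],[0.014,0.046,0],[0.014,0.046,0],[0.014,0.046,0],[0.014,0.046,0],[0.014,0.046,0],[0.014,0.046,0],[0.014,0.046,0],[0.014,0.046,0]],"claw":[0.05,0.05,0.05,0.05,0.05,0.05,0.05,0.05,0.05,0.05,0.05,0.05,0.05,0.05,0.05,0.05,0.05,0.05,0.05]}' 30
```

```text
71 [ 529.60630327 -158.2660553    71.        ] [ 496.91479527 -122.22766223   71.        ] [ 513.26054927 -140.24685877   71.        ] -47.787884536119634
66 [ 530.13547672 -159.10223539   66.        ] [ 497.23951067 -122.83845229   66.        ] [ 513.68749369 -140.97034384   66.        ] -47.78788453611963
[507.24340003 245.42560942] 119.37002928132354 [14.82517316 40.5020298 ]
t: 2.0
tool_pos: [508.1, 246.1, 231.0]
eef_rot: [-3.141, 0.0, 2.095]
contact_force: [1.1, -0.8, 0.1]
grip_width: 0.585
grip_force: 0.0
```

```bash
python3 -m jog '{"rotation":[[0,0,0],[0,0,0],[0,0,0],[0,0,0],[0,0,0],[0,0,0],[0,0,0],[0,0,0],[0,0,0],[0,0,0],[0,0,0],[0,0,0],[0,0,0],[0,0,0]],"linear":[[-0.001,0,-0.03],[0,0,-0.04],[0,0,-0.04],[0,0,-0.035],[0,0,-0.025],[0,0,-0.012],[0,0,-0.004],[0,0,0],[0,0,0],[0,0,0],[0,0,0],[0,0,0],[0,0,0],[0,0,0]],"claw":[0.05,0.05,0.05,0.05,0.05,0.05,0.05,0.05,0.03,0.01,0.005,0.005,0.005,0.005]}' 40
```

```text
t: 3.4
tool_pos: [507.5, 244.0, 46.3]
eef_rot: [3.14, 0.0, 2.091]
contact_force: [-1.4, -0.4, 7.9]
grip_width: 0.156
grip_force: 42.9
```

```bash
python3 -m jog '{"rotation":[[0,0,0],[0,0,0],[0,0,0],[0,0,0],[0,0,0],[0,0,0],[0,0,0]],"linear":[[0,0,0],[0,0,0.01],[0,0,0.03],[0,0,0.04],[0,0,0.03],[0,0,0.01],[0,0,0]],"claw":[0.005,0.005,0.005,0.005,0.005,0.005,0.005]}' 60
python3 - <<'E'
from h import *
snap("scene","s1");d=snap("top","t1")[1]; o=get_obs();print(o['tool_pos'],o['contact_force'],o['grip_width'])
a=cv2.imread('pics/t1.png');b=cv2.imread('pics/s1.png')
cv2.imwrite('pics/c1.png',np.hstack([cv2.resize(a[150:260,90:210],(400,367)),cv2.resize(b[140:250,290:410],(400,367))]))
E
```

```text
t: 4.1
tool_pos: [507.4, 244.1, 166.6]
eef_rot: [3.139, 0.0, 2.091]
contact_force: [-0.3, 0.5, -1.8]
grip_width: 0.151
grip_force: 59.8
[506.58131692 243.67397113 163.72682974] [ 0.27800289 -0.52015118 -3.18830491] 0.15143757620807446
```

View pics/c1.png

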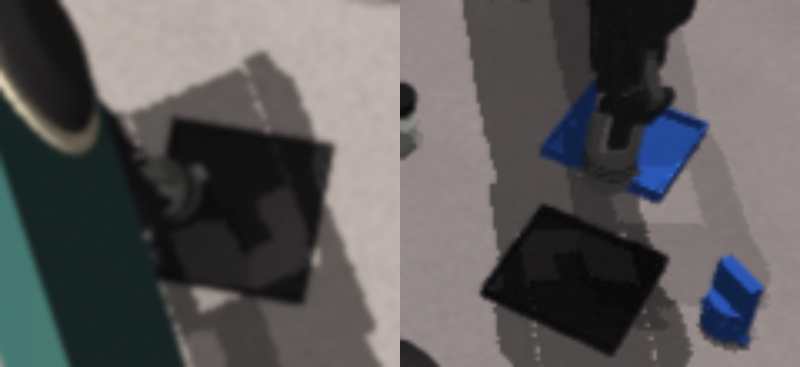

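The right crop shows the cartridge hanging upright in the gripper at (612,160), clear of the tray. Next I carry it above the collar.

```bash
python3 -m jog '{"rotation":[[0,0,0],[0,0,2],[0,0,2],[0,0,2],[0,0,2],[0,0,2],[0,0,2.4],[0,0,0],[0,0,0],[0,0,0],[0,0,0]],"linear":[[0.001,-0.02,0],[0.001,-0.045,0],[0.001,-0.048,0],[0.001,-0.048,0],[0.001,-0.048,0],[0.001,-0.048,0],[0.001,-0.048,0],[0,-0.04,0],[0,-0.03,0],[0,-0.009,0],[0,0,0]],"claw":[0.005,0.005,0.005,0.005,0.005,0.005,0.005,0.005,0.005,0.005,0.005]}'
python3 - <<'E'
from h import *
from scipy.optimize import least_squares
d=snap("scene","s2")[1]; o=get_obs();T=o['tool_pos'];print(T,o['eef_rot'],o['contact_force'])
W=world("scene",d);W0=world("scene",np.load('pics/s0.npy'))
P=camera_params("scene");print(-P['extrinsics'][:3,:3].T@P['extrinsics'][:3,3])
near=np.hypot(W[...,0]-T[0],W[...,1]-T[1])<40
def fit(p,r,n):
    f=least_squares(lambda c:np.hypot(p[:,0]-c[0],p[:,1]-c[1])-r,p[:,:2].mean(0)+[-10,0],loss='soft_l1');print(n,len(p),f.x,np.abs(f.fun).mean())
for lo,hi in((-30,-10),(-26,-12)):
    m=near&(W[...,2]>T[2]+lo)&(W[...,2]<T[2]+hi);fit(W[m],20,'cart')
m=near&(W[...,2]>85);print('minz',np.percentile(W[m][:,2],[0,2,5]))
n0=np.hypot(W0[...,0]-T[0],W0[...,1]-T[1])<50
m=n0&(W0[...,2]>50)&(W0[...,2]<67)&(np.hypot(W0[...,0]-514.5,W0[...,1]+139.5)>31);fit(W0[m],36,'collar')
b=cv2.imread('pics/s2.png');cv2.imwrite('pics/c2.png',cv2.resize(b[100:220,160:290],(650,600),interpolation=cv2.INTER_CUBIC))
E
```

```text
t: 5.3
tool_pos: [513.5, -140.8, 163.6]
eef_rot: [-3.14, -0.002, 2.306]
contact_force: [0.4, 0.4, -1.6]
grip_width: 0.151
grip_force: 59.7
[ 513.67805333 -139.80937248  163.94217252] [-3.14082251e+00 -1.96270481e-03  2.30675733e+00] [ 0.73864018  0.56813765 -2.24410707]
[1284.84655864  321.27667751  821.60547925]
cart 82 [ 511.06701232 -137.02097015] 0.9621284885558385
cart 58 [ 511.17897298 -137.02129679] 0.7882802913203524
minz [120.62391179 131.27815368 140.81167018]
collar 101 [ 514.53355004 -136.79711919] 1.1133577154510812
```

View pics/c2.png

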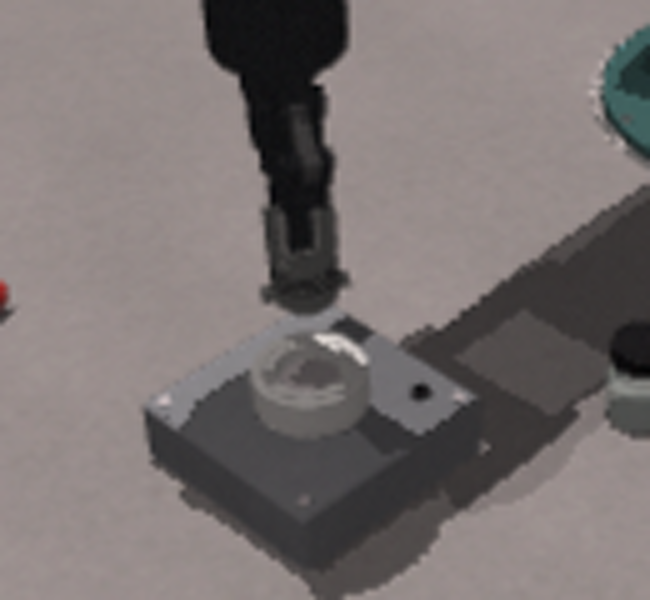

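The crop shows the cartridge hanging upright just above the collar, with its lugs along the line at (268,293)-(345,283). The axis needs about +2 mm in x.

```bash
python3 -m jog '{"rotation":[[0,0,0],[0,0,0],[0,0,0],[0,0,0],[0,0,0],[0,0,0],[0,0,0],[0,0,0]],"linear":[[0.002,0,-0.01],[0,0,-0.02],[0,0,-0.012],[0,0,-0.005],[0,0,-0.003],[0,0,-0.003],[0,0,-0.001],[0,0,0]],"claw":[0.005,0.005,0.005,0.005,0.005,0.005,0.005,0.005]}'
python3 -c "
from h import *
o=get_obs();print(o['contact_force'],o['wrist_torque'],o['tool_pos'])"
```

```text
t: 6.15
tool_pos: [516.2, -140.1, 111.6]
eef_rot: [3.141, 0.0, 2.308]
contact_force: [-0.5, -0.5, -1.5]
grip_width: 0.15
grip_force: 59.7
[-0.50569375 -0.53909986 -1.49611253] [-0.03197053  0.0335215  -0.00321891] [ 516.18427189 -140.14527224  111.58570299]
```

```bash
python3 -m jog '{"rotation":[[0,0,0],[0,0,0],[0,0,0],[0,0,0]],"linear":[[0,0,-0.001],[0,0,-0.001],[0,0,-0.001],[0,0,0]],"claw":[0.005,0.005,0.005,0.005]}'
python3 -m jog '{"rotation":[[0,0,0],[0,0,0],[0,0,0]],"linear":[[0,0,-0.001],[0,0,-0.001],[0,0,0]],"claw":[0.005,0.005,0.005]}'
python3 -c "
from h import *
o=get_obs();print(o['contact_force'],o['wrist_torque'],o['tool_pos'])"
```

```text
t: 6.55
tool_pos: [516.0, -140.1, 108.2]
eef_rot: [-3.142, -0.0, 2.308]
contact_force: [-0.1, -0.2, -1.8]
grip_width: 0.15
grip_force: 59.7
t: 6.85
tool_pos: [516.0, -140.1, 106.1]
eef_rot: [-3.141, -0.0, 2.308]
contact_force: [-0.6, -0.6, -2.0]
grip_width: 0.15
grip_force: 59.7
[-0.59466128 -0.5900725  -1.96468452] [-0.02996816  0.07322634  0.04809977] [ 516.00056882 -140.06446905  106.10465193]
```

```bash
python3 -m jog '{"rotation":[[0,0,0],[0,0,0],[0,0,0]],"linear":[[0,0,-0.001],[0,0,-0.001],[0,0,0]],"claw":[0.005,0.005,0.005]}'
python3 -m jog '{"rotation":[[0,0,0],[0,0,0],[0,0,0]],"linear":[[0,0,-0.001],[0,0,-0.001],[0,0,0]],"claw":[0.005,0.005,0.005]}'
python3 -c "
from h import *
o=get_obs();print(o['contact_force'],o['wrist_torque'],o['tool_pos'])"
```

```text
t: 7.15
tool_pos: [516.2, -140.1, 104.5]
eef_rot: [3.141, 0.0, 2.308]
contact_force: [-0.0, -0.3, 2.6]
grip_width: 0.148
grip_force: 60.3
t: 7.45
tool_pos: [516.2, -140.1, 102.3]
eef_rot: [3.141, 0.0, 2.308]
contact_force: [-0.6, -0.1, 2.9]
grip_width: 0.15
grip_force: 60.4
[-0.57413648 -0.13982501  2.88917553] [0.02813788 0.1181327  0.00477872] [ 516.15226953 -140.13399938  102.33140282]
```

The force follows the plate's spring curve (4 N at 8 mm, rising slowly), so the lugs are in the slots. I keep going gently.

```bash
python3 -m jog '{"rotation":[[0,0,0],[0,0,0],[0,0,0],[0,0,0]],"linear":[[0,0,-0.001],[0,0,-0.001],[0,0,-0.001],[0,0,0]],"claw":[0.005,0.005,0.005,0.005]}'
python3 -m jog '{"rotation":[[0,0,0],[0,0,0],[0,0,0],[0,0,0],[0,0,0]],"linear":[[0,0,-0.001],[0,0,-0.001],[0,0,-0.001],[0,0,-0.001],[0,0,0]],"claw":[0.005,0.005,0.005,0.005,0.005]}'
python3 -c "
from h import *
o=get_obs();print(o['contact_force'],o['wrist_torque'],o['tool_pos'])"
```

```text
t: 7.85
tool_pos: [516.1, -140.1, 99.3]
eef_rot: [3.141, 0.0, 2.308]
contact_force: [0.6, 0.0, 5.6]
grip_width: 0.153
grip_force: 60.6
t: 8.35
tool_pos: [516.2, -140.1, 95.5]
eef_rot: [3.141, 0.0, 2.308]
contact_force: [-0.8, 0.4, 6.7]
grip_width: 0.152
grip_force: 60.9
[-0.82913003  0.37780254  6.73743834] [ 0.07188793  0.24592222 -0.02783111] [ 516.20918198 -140.13717173   95.50491234]
```

```bash
python3 -m jog '{"rotation":[[0,0,0],[0,0,0],[0,0,0],[0,0,0],[0,0,0]],"linear":[[0,0,-0.001],[0,0,-0.001],[0,0,-0.001],[0,0,-0.001],[0,0,0]],"claw":[0.005,0.005,0.005,0.005,0.005]}'
python3 -m jog '{"rotation":[[0,0,0],[0,0,0],[0,0,0]],"linear":[[0,0,-0.001],[0,0,-0.001],[0,0,0]],"claw":[0.005,0.005,0.005]}'
python3 -c "
from h import *
o=get_obs();print(o['contact_force'],o['wrist_torque'],o['tool_pos'])"
```

```text
t: 8.85
tool_pos: [516.2, -140.2, 91.7]
eef_rot: [3.141, 0.0, 2.308]
contact_force: [-0.3, 0.7, 9.3]
grip_width: 0.15
grip_force: 61.2
t: 9.15
tool_pos: [516.3, -140.2, 89.8]
eef_rot: [3.141, 0.0, 2.308]
contact_force: [-1.5, 0.8, 10.3]
grip_width: 0.15
grip_force: 61.3
[-1.46924005  0.80292507 10.27770872] [ 0.09762038  0.38038498 -0.04367411] [ 516.25133573 -140.16888085   89.78743796]
```

```bash
python3 -m jog '{"rotation":[[0,0,-3],[0,0,-4],[0,0,-4],[0,0,-4],[0,0,0]],"linear":[[0,0,0],[0,0,0],[0,0,0],[0,0,0],[0,0,0]],"claw":[0.005,0.005,0.005,0.005,0.005]}'
python3 -c "
from h import *
o=get_obs();print(o['contact_force'],o['wrist_torque'],o['tool_pos'],np.degrees(o['eef_rot']))"
```

```text
t: 9.65
tool_pos: [516.4, -140.4, 90.0]
eef_rot: [3.141, 0.001, 2.043]
contact_force: [0.1, -0.7, 9.2]
grip_width: 0.15
grip_force: 61.3
[ 0.0658766  -0.71034646  9.24174175] [-0.19204198  0.1872482  -0.0472065 ] [ 516.43972095 -140.40348247   90.04937662] [1.79963294e+02 6.38102957e-02 1.17060888e+02]
```

```bash
python3 -m jog '{"rotation":[[0,0,-4],[0,0,-5],[0,0,-5],[0,0,-5],[0,0,-5],[0,0,-5],[0,0,0]],"linear":[[0,0,0],[0,0,0],[-0.0005,0,0],[0,0,0],[-0.0005,0,0],[0,0,0],[0,0,0]],"claw":[0.005,0.005,0.005,0.005,0.005,0.005,0.005]}'
python3 -c "
from h import *
o=get_obs();print(o['contact_force'],o['wrist_torque'],o['tool_pos'],np.degrees(o['eef_rot']))"
```

```text
t: 10.35
tool_pos: [515.0, -140.4, 89.8]
eef_rot: [-3.142, 0.001, 1.536]
contact_force: [-3.5, -1.7, 9.7]
grip_width: 0.147
grip_force: 61.3
[-3.49925973 -1.65514774  9.71338628] [-0.29643621  0.78980504 -0.10248485] [ 515.02906822 -140.40508266   89.83010822] [-1.79999597e+02  3.56631520e-02  8.80215719e+01]
```

```bash
python3 -m jog '{"rotation":[[0,0,-4],[0,0,-5],[0,0,-5],[0,0,-5],[0,0,-5],[0,0,0]],"linear":[[-0.0005,0,0],[-0.0005,0,0],[0,0,0],[-0.0005,0,0],[0,0,0],[0,0,0]],"claw":[0.005,0.005,0.005,0.005,0.005,0.005]}'
python3 -c "
from h import *
o=get_obs();print(o['contact_force'],o['wrist_torque'],o['tool_pos'],np.degrees(o['eef_rot']))"
```

```text
t: 10.95
tool_pos: [513.6, -140.2, 89.8]
eef_rot: [3.141, 0.0, 1.118]
contact_force: [-3.5, -0.9, 9.9]
grip_width: 0.152
grip_force: 61.3
[-3.51985381 -0.8750945   9.86610936] [-0.02483903  0.71286896 -0.07072124] [ 513.58188166 -140.24801173   89.83889614] [1.79985252e+02 1.43882184e-02 6.40299348e+01]
```

```bash
python3 -m jog '{"rotation":[[0,0,-3],[0,0,-3],[0,0,-2],[0,0,0]],"linear":[[-0.0005,0,0],[-0.0005,0,0],[0,0,0],[0,0,0]],"claw":[0.005,0.005,0.005,0.005]}'
python3 -c "
from h import *
o=get_obs();print(o['contact_force'],o['wrist_torque'],o['tool_pos'],np.degrees(o['eef_rot']))"
python3 -m jog '{"rotation":[[0,0,-1.5],[0,0,-1.5],[0,0,0]],"linear":[[0,0,0],[0,0,0],[0,0,0]],"claw":[0.005,0.005,0.005]}'
python3 -c "
from h import *
o=get_obs();print(o['contact_force'],o['wrist_torque'],o['tool_pos'],np.degrees(o['eef_rot']))"
```

```text
t: 11.35
tool_pos: [512.9, -140.3, 90.0]
eef_rot: [3.14, -0.0, 0.98]
contact_force: [-0.3, -0.3, 9.3]
grip_width: 0.153
grip_force: 61.3
[-0.25503168 -0.30389627  9.34745365] [-0.02712761  0.19877798 -0.01032865] [ 512.92430182 -140.26653621   90.00760173] [ 1.79937021e+02 -1.57293015e-02  5.61362810e+01]
t: 11.65
tool_pos: [512.9, -140.3, 90.0]
eef_rot: [3.141, -0.0, 0.928]
contact_force: [-1.8, -0.5, 9.3]
grip_width: 0.15
grip_force: 61.3
[-1.7743423  -0.51345729  9.29900421] [ 0.03987315  0.25221698 -0.02195139] [ 512.88785018 -140.25721309   90.00203344] [ 1.79941890e+02 -1.37688879e-02  5.31578984e+01]
```

```bash
python3 -m jog '{"rotation":[[0,0,-1],[0,0,-1],[0,0,0]],"linear":[[0,0,0],[0,0,0],[0,0,0]],"claw":[0.005,0.005,0.005]}'
python3 -c "
from h import *
o=get_obs();print(o['contact_force'],o['wrist_torque'],np.degrees(o['eef_rot']))"
python3 -m jog '{"rotation":[[0,0,-1],[0,0,0]],"linear":[[0,0,0],[0,0,0]],"claw":[0.005,0.005]}'
python3 -c "
from h import *
o=get_obs();print(o['contact_force'],o['wrist_torque'],np.degrees(o['eef_rot']))"
```

```text
t: 11.95
tool_pos: [512.9, -140.3, 90.0]
eef_rot: [3.141, -0.0, 0.893]
contact_force: [-1.0, -0.3, 8.8]
grip_width: 0.151
grip_force: 61.3
[-1.03277422 -0.25380012  8.78243442] [0.03333426 0.31579189 0.0171999 ] [ 1.79945144e+02 -1.34814207e-02  5.11788528e+01]
t: 12.15
tool_pos: [512.8, -140.2, 90.0]
eef_rot: [3.141, -0.0, 0.876]
contact_force: [-1.7, 0.6, 9.5]
grip_width: 0.151
grip_force: 61.3
[-1.71874754  0.55737972  9.49901274] [0.07475908 0.33019932 0.04917869] [ 1.79950567e+02 -1.58313091e-02  5.01797721e+01]
```

```bash
python3 -m jog '{"rotation":[[0,0,-1],[0,0,0]],"linear":[[0,0,0],[0,0,0]],"claw":[0.005,0.005]}'
python3 -c "
from h import *
o=get_obs();print(o['contact_force'],o['wrist_torque'],np.degrees(o['eef_rot']))"
python3 -m jog '{"rotation":[[0,0,-1],[0,0,0]],"linear":[[0,0,0],[0,0,0]],"claw":[0.005,0.005]}'
python3 -c "
from h import *
o=get_obs();print(o['contact_force'],o['wrist_torque'],np.degrees(o['eef_rot']))"
```

```text
t: 12.35
tool_pos: [512.8, -140.2, 89.9]
eef_rot: [3.141, -0.0, 0.858]
contact_force: [-1.2, 0.7, 10.0]
grip_width: 0.151
grip_force: 61.4
[-1.24363542  0.68802207  9.9619091 ] [0.20883874 0.42332412 0.06542836] [ 1.79964312e+02 -1.64188505e-02  4.91842655e+01]
t: 12.55
tool_pos: [512.7, -140.1, 89.9]
eef_rot: [3.141, -0.0, 0.841]
contact_force: [-1.4, 1.9, 10.3]
grip_width: 0.153
grip_force: 61.4
[-1.39709279  1.89022164 10.34108734] [0.40031019 0.60116038 0.18395899] [ 1.79979625e+02 -1.86131210e-02  4.81910782e+01]
```

The torque is rising (0.18 N m), so it has met the stop. I ease up and watch whether it rises past 22 mm.

```bash
python3 -m jog '{"rotation":[[0,0,0.4],[0,0,0],[0,0,0],[0,0,0]],"linear":[[0,0,0.001],[0,0,0.001],[0,0,0.001],[0,0,0]],"claw":[0.005,0.005,0.005,0.005]}'
python3 -c "
from h import *
o=get_obs();print(o['contact_force'],o['wrist_torque'],np.degrees(o['eef_rot']))"
python3 -m jog '{"rotation":[[0,0,0],[0,0,0],[0,0,0]],"linear":[[0,0,0.001],[0,0,0.0005],[0,0,0]],"claw":[0.005,0.005,0.005]}'
python3 -c "
from h import *
o=get_obs();print(o['contact_force'],o['wrist_torque'],np.degrees(o['eef_rot']))"
```

```text
t: 12.95
tool_pos: [512.7, -140.0, 92.7]
eef_rot: [3.141, -0.0, 0.849]
contact_force: [-0.9, 1.4, 7.7]
grip_width: 0.153
grip_force: 61.0
[-0.9055966   1.44755655  7.69209691] [0.29209175 0.34131261 0.05606559] [ 1.79989641e+02 -1.71035951e-02  4.86210391e+01]
t: 13.25
tool_pos: [512.7, -140.0, 94.1]
eef_rot: [3.141, -0.0, 0.849]
contact_force: [-0.7, 1.2, 6.9]
grip_width: 0.149
grip_force: 60.8
[-0.65635307  1.17510972  6.90000312] [0.2683223  0.23463477 0.10065498] [ 1.79991660e+02 -1.60627644e-02  4.86169734e+01]
```

```bash
python3 -m jog '{"rotation":[[0,0,0],[0,0,0]],"linear":[[0,0,0.001],[0,0,0]],"claw":[0.005,0.005]}'
python3 -m jog '{"rotation":[[0,0,0],[0,0,0]],"linear":[[0,0,0.0005],[0,0,0]],"claw":[0.005,0.005]}'
```

```text
t: 13.45
tool_pos: [512.6, -140.1, 95.1]
eef_rot: [3.142, -0.0, 0.849]
contact_force: [-0.9, 1.1, 7.4]
grip_width: 0.152
grip_force: 60.8
t: 13.65
tool_pos: [512.6, -140.0, 95.4]
eef_rot: [3.142, -0.0, 0.849]
contact_force: [0.2, 0.4, 5.2]
grip_width: 0.151
grip_force: 60.5
```

Force is starting to fall, so the lugs have met the pocket tops. I release and retreat.

```bash
python3 -m jog '{"rotation":[[0,0,0],[0,0,0]],"linear":[[0,0,0.0004],[0,0,0]],"claw":[0.005,0.005]}'
python3 -m jog '{"rotation":[[0,0,0],[0,0,0],[0,0,0],[0,0,0],[0,0,0],[0,0,0],[0,0,0],[0,0,0],[0,0,0],[0,0,0],[0,0,0],[0,0,0],[0,0,0],[0,0,0],[0,0,0],[0,0,0]],"linear":[[0,0,0],[0,0,0],[0,0,0],[0,0,0],[0,0,0.005],[0,0,0.02],[0,0,0.04],[0,0,0.04],[0,0,0.03],[-0.03,0.04,0],[-0.03,0.04,0],[-0.03,0.04,0],[-0.02,0.04,0],[0,0.04,0],[0,0.02,0],[0,0,0]],"claw":[0.02,0.03,0.04,0.05,0.05,0.05,0.05,0.05,0.05,0.05,0.05,0.05,0.05,0.05,0.05,0.05]}'
python3 - <<'E'
from h import *
im,d=snap("top","t3");snap("scene","s3")
W=world("top",d);v,u=np.mgrid[:384,:512]
m=(np.hypot(W[...,0]-514.5,W[...,1]+139.5)<24)&(W[...,2]>95)
p=W[m];print(len(p),np.median(p[:,2]),p.mean(0));w,V=np.linalg.eigh(np.cov(p[:,:2].T));print(np.degrees(np.arctan2(V[1,1],V[0,1])),np.sqrt(w*12))
a=cv2.imread('pics/t3.png');b=cv2.imread('pics/s3.png')
cv2.imwrite('pics/c3.png',np.hstack([cv2.resize(a[150:260,260:380],(400,367)),cv2.resize(b[120:230,165:285],(400,367))]))
E
```

```text
t: 13.85
tool_pos: [512.6, -140.0, 95.4]
eef_rot: [-3.141, -0.0, 0.849]
contact_force: [2.3, 1.7, 1.1]
grip_width: 0.146
grip_force: 59.9
t: 15.45
tool_pos: [402.2, 81.9, 231.3]
eef_rot: [3.141, -0.001, 0.852]
contact_force: [0.2, -0.8, -0.5]
grip_width: 0.584
grip_force: 0.0
154 119.70858462624784 [ 515.13861919 -137.93525075  117.85525787]
48.75683901333229 [15.5491326  40.31923537]
```

View pics/c3.png

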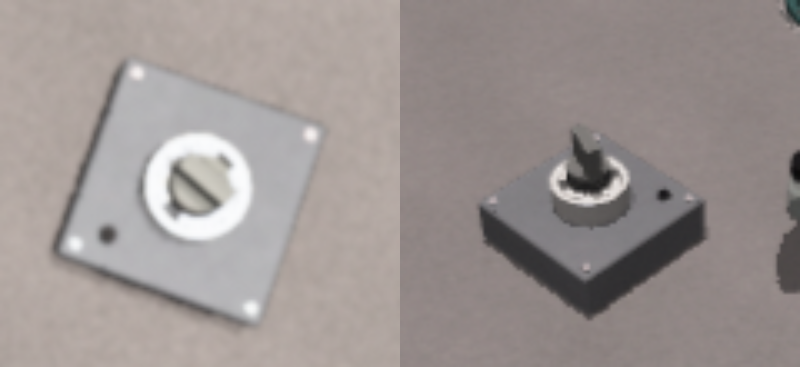

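The crop shows the cartridge seated upright in the collar at (200,183), with its bar turned across the slots. Its top is at 119.7 mm (locked 119, unlocked 115), and the turn is about 83°.

```bash
python3 -c "
from cell import *
print(close_job())"
```

```text
the job is handed in; nothing more can be done
None
```

The cartridge is locked in the collar at its seat height after a turn of about 83°, the gripper has let go and is clear of it, and the job is handed in at about 15.6 s.

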